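# Shut the rice dispenser's outlet gate behind its door

### The job

The rice dispenser is about to be refilled, but the outlet gate behind its front door was left open. Swing the door wide open by its handle, to about a right angle, push the gate home until its spring catch clicks and holds it, then shut the door fully again. Leave the things standing round it where they are.

Things in the scene. Friction and masses are not known exactly. Their poses are not given: they have to be found in the camera images.
- dispenser: White rice dispenser, fixed: hopper 190 mm wide, 319 mm high (lid grip to 337), with a lower outlet housing in front under a box-shaped door. Origin on the worktop, mid-width; -x points out of its front, +y to the left from the robot. Hopper front at x = -5 mm, outlet panel at -50 (top 155 high; nothing overhangs the gate once the door is open), front of the shut door at -120.
- door (a joint): Hinge of the door, rad: 0 = shut, grows as it opens towards the robot and to its left (clockwise from above), stop at 1.7. May start slightly ajar; light friction (about 1 N at the handle) keeps it where it is left. The door is a shell 150 mm wide, 70 deep, 18 to 165 high, closed in front, at the sides and on top: shut, it hides the gate.
- door_hinge (a point): On the door's upright hinge axis, at the left rear edge of the door (dispenser x = -50 mm, y = +79 mm), 92 mm above the worktop. Its axes turn with the door and equal the dispenser's when the door is shut.
- handle: Door handle: upright round steel bar, 12 mm thick, 108 long, near the door's right edge, 38 mm off its front on two stand-offs. Origin on the bar's axis, 153 mm above the worktop, 15 below its upper end, 30 above the upper stand-off: pinch it there from above. Turns with the door (-x points away from the door's face); when shut, 108 mm ahead of the hinge axis and 135 to its right.
- gate (a joint): Sliding outlet gate, m: 0 = home (caught it rests at 0.001 to 0.003; hard stop at -0.002), grows as it comes out to the front; starts 0.022 to 0.030 out. It is pushed in along the dispenser's +x against 3 N of friction, a spring of 2 to 6 N and the catch, 9 to 12 N in all. Let go before the catch has snapped in, it springs back out 15 mm or more.
- gate_face (a point): Middle of the front face of the gate's upright steel push plate (64 mm wide, 100 to 153 high, 8 thick), 128 mm above the worktop. Moves with the gate; at dispenser x = -74 mm, y = 0 when home. Axes as the dispenser's.
- catch (a joint): Spring catch (dark steel pawl on an upright pin at the right of the gate, 110 to 124 mm high), rad: 0 = at rest; a lug on the right of the push plate swings it outward by about 0.2 as it passes, then it snaps back to 0 behind the lug and holds the gate.
- catch_nose (a point): On the nose of the spring catch, 117 mm above the worktop, at dispenser x = -77 mm, y = -44 mm when at rest.
- apple: Bystander: red apple, 72 mm across, 63 mm high, on the worktop to the right in front. Origin under its middle.
- mill: Bystander: wooden pepper mill, 58 mm across, 170 mm tall, on the right in front, between apple and blender. Origin under its middle.
- tin: Bystander: food tin, 76 mm across, 58 mm high, to the left of the dispenser. Origin under its middle.

How it is judged:
By the outcome, as a careful person would: the job done as asked, in the order asked, and still so for the second after the job is handed in, with the robot touching nothing.
It also fails if it takes over 72 s, if anything falls off the work surface, if the arm or the gripper's body presses on something with over 40 N, if the wrist force passes 120 N, or if a joint passes its speed limit or range.

### The arm

A 7-joint arm with a two-finger parallel gripper is mounted at the origin on a cart in front of the work surface, level with it; the furniture and walls round the work are solid. World frame = base frame: x ahead of the robot, y to its left, z up, the work surface at z = 0. Lengths are in mm, angles in rad, forces in N, time in s.
With the tool pointing down it reaches from about 425 to 1025 mm from the base axis. Payload 9.4 kg.
Tool frame: the origin (TCP) lies at the very end of the fingers, on their centre line; the grasp point (between the pads) lies 19 mm behind it; z points along the fingers, y is the direction in which the jaws open and shut (so a half turn about z gives the same grasp; the last joint's range is limited). The gripper opens to 85 mm and grips with 20 to 120 N. Pads are 22 mm wide; open, the fingers measure 114 mm over their backs; the gripper's body (76 mm by 85 mm) begins 54 mm behind the grasp point. The pads swing forward as they close: fully open they stand 13 mm farther back than shut.
Start: joints at [-1.39, 0.599, -0.003, 1.599, 0.002, 0.943, -0.08], TCP at [184.846, 701.039, 231.275] pointing down, gripper open.
Joint ranges: [-2.57, 2.57], [-0.35, 1.97], [-1.29, 1.29], [0.11, 2.56], [-1.05, 4.19], [0.11, 1.86], [-2.63, 2.63]. Speed limits (rad/s): [2.22, 2.22, 3.01, 3.01, 3.14, 3.14, 3.14].

### API

Orientations are given as a 3x3 rotation matrix whose columns are the frame's x, y, z axes.
In Python, from cell import arm, snapshot, get_calibration, order, nets gives the robot as it stands.
- The arm moves only by the tool play_rows, never from a script. Its argument "targets" is a list of rows, each a list of 5 numbers: the finger opening in mm, from 0 to 85.4, then the shift along the world's x, y, z in mm, then the turn about the world's z in rad. In form: [[claw, dx, dy, dz, spin], ...]. A call has 1 to 20 rows; each row shifts and turns the commanded pose from where the row before left it; what a row does not reach is not made up. A row lasts 1/12 s, in which the tool goes at most 41.7 mm and 7.16 degrees, less where a joint would pass 70% of its speed; a pose out of reach is approached as far as the arm can. A call with a gripper value outside its range is refused whole. The fingers move at their own pace and stop on an object; "force" is the grip in N (left out, the last holds). Time passes only in rows, so rows that do not move let the fingers close. It gives the time, the measured TCP pose, the force and the opening at its end, in the units of the state.
- arm.get_obs(): the state, without advancing time (a new reading comes with each control period).
- snapshot(name): name is "side" or "top" or "wrist"; returns (picture, depth): 480x640x3 uint8, red, green, blue; 480x640 float32, mm along the optical axis (not along the pixel's ray), 0 where there is no reading.
- get_calibration(name): a dict with "fx", "fy", "cx", "cy" (pixels), "xyz" and "rotation" of the camera in the world. Camera axes: x right, y down, z forward; pixel columns grow to the right and rows downward; lengths in mm; the calibration is good to about 2 mm. A picture is of the moment at which its call begins: read the wrist's pose just before it. get_calibration takes no time and is no camera call; for the wrist camera it gives the pose at the moment of the call.
- order.finish_job(): hands the job in, once; it reports no verdict.
Trained networks look in the newest picture that a camera, given by its name, has taken for a name from the list of things; names that differ only in an ending like _2 or _b are one class to them, and where a whole thing is asked for, a point or a joint stands for the part that bears it (a point fixed in the world has none). Each returns a list of dicts, best first, with "score" (0 to 1); they miss things now and then, are a little off and sometimes report something else, mostly with a low value. They report only what shows in the picture. A call takes as long as a camera call.
- nets.masks_of(target, camera): "pixels" (480x640 bool, what is visible of it) and "rect" ([left, top, width, height] in pixels, round what is visible of it).
- nets.place_of(target, camera): "pixel" ([row, column] in pixels: a listed point, or the origin of a listed thing).
The state is a dict: "clock": time; "q": joint angles; "qvel": joint speeds; "joint_torque": joint torques, N m; "position": TCP position; "tool_rot": TCP orientation; "wrist_force": force on the tool from outside, world axes, zero at the start; "moment": the same for the moment, N m; "finger_gap": finger opening in mm.
Only numpy, scipy, OpenCV 4.12 (cv2) and the standard library are available. Lean on these libraries where they do the work, as an engineer would, in place of code of your own. Each camera call takes 0.05 s, during which the arm holds its last target.

## Working session

There is one attempt and no reset: what is moved stays moved. The work goes in short steps, Python scripts to look and compute and a tool call to move; the robot and the scene stay as the last step left them, time stands still between calls to the robot, and variables do not carry over. Pictures are saved under pics/ and viewed, and the job is handed in when it is done.

Besides the shell and the picture viewer there is one more tool, called after ">>>" as name([rows], argument=value, ...), one row to a line, values as JSON. play_rows: Moves the arm, as the interface text tells. Its arguments: {"type":"object","properties":{"targets":{"type":"array"},"force":{"type":"number"}},"required":["targets"]}

```bash
mkdir -p pics; ls
cat > h.py <<'E'
import numpy as np, cv2
from cell import arm, snapshot, get_calibration, order, nets
def snap(cam,name):
    c=get_calibration(cam); p,d=snapshot(cam)
    cv2.imwrite('pics/'+name+'.png',p[:,:,::-1]); return p,d,c
def ray(c,r,col):
    v=np.array([(col-c['cx'])/c['fx'],(r-c['cy'])/c['fy'],1.]); return np.array(c['rotation'])@v
def at_depth(c,r,col,z): return np.array(c['xyz'])+ray(c,r,col)*z
def at_height(c,r,col,h):
    v=ray(c,r,col); o=np.array(c['xyz']); return o+v*(h-o[2])/v[2]
def proj(c,P):
    v=np.array(c['rotation']).T@(np.asarray(P,float)-np.array(c['xyz'])); return c['fy']*v[1]/v[2]+c['cy'],c['fx']*v[0]/v[2]+c['cx']
E
python3 - <<'E'
from h import *
np.set_printoptions(precision=1,suppress=True)
o=arm.get_obs(); print(o['clock'],o['position'],o['tool_rot'])
H={'handle':153,'door_hinge':92,'dispenser':0,'apple':0,'mill':0,'tin':0,'gate_face':128}
for cam in ['side','top']:
    p,d,c=snap(cam,cam+'0'); print(cam,c['xyz'],c['rotation'])
    for t in H:
        for r in nets.place_of(t,cam)[:2]:
            px=r['pixel']; print(t,round(r['score'],2),np.array(px),at_height(c,*px,H[t]))
print(arm.get_obs()['clock'])
E
```

```text
pics
0.0 [184.7 700.6 230.4] [[-1.   0.3 -0. ]
 [ 0.3  1.  -0. ]
 [-0.  -0.  -1. ]]
side [ 583.2 1216.3  898.7] [[-1.   0.  -0. ]
 [ 0.   0.6 -0.8]
 [-0.  -0.8 -0.6]]
handle 0.47 [202.8 305.2] [568.1  21.6 153. ]
door_hinge 0.89 [258.7 278. ] [636.5 173.1  92. ]
dispenser 0.66 [272.9 252.5] [706.9 111.6   0. ]
apple 0.79 [226.7 361.4] [405.8 -88.6   0. ]
mill 0.71 [217.  324.3] [ 510.2 -142.7    0. ]
mill 0.52 [226.4 359.6] [410.9 -90.3   0. ]
tin 0.79 [358.7 273. ] [645.9 404.    0. ]
gate_face 0.38 [228.3 288.8] [610.2  98.3 128. ]
top [ 419.7  112.7 1067. ] [[-0.  -1.   0.1]
 [-1.   0.  -0. ]
 [-0.  -0.1 -1. ]]
handle 0.51 [231.2 366.2] [565.5  22.7 153. ]
door_hinge 0.63 [205.4 292.7] [637.1 176.4  92. ]
dispenser 0.68 [182.1 320.2] [713.7 114.6   0. ]
apple 0.89 [305.9 411.9] [410.5 -92.    0. ]
tin 0.94 [211.9 196.4] [647.8 414.5   0. ]
gate_face 0.63 [184.4 321.5] [673.3 111.7 128. ]
gate_face 0.5 [306.1 411.5] [411.2 -66.6 128. ]
0.8
```

View pics/side0.png

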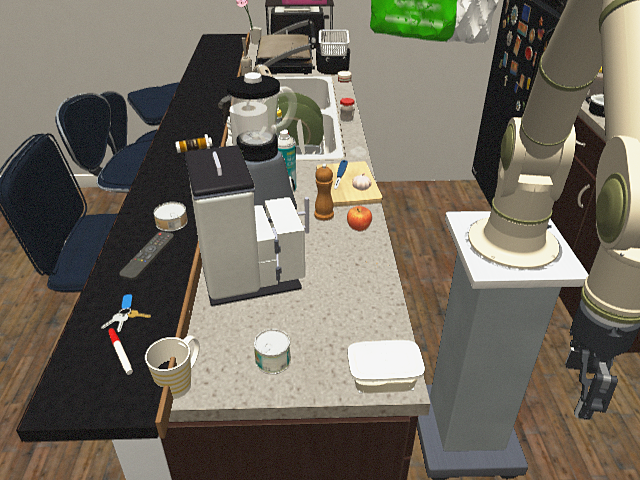

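View pics/top0.png

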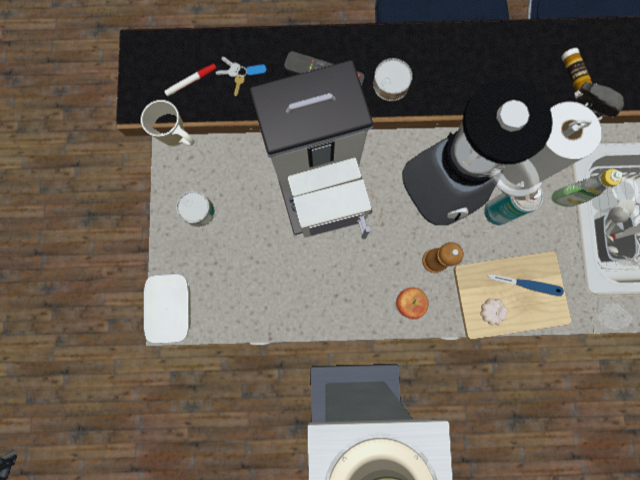

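Run:
```python
from h import *
np.set_printoptions(precision=1,suppress=True)
p,d,c=snap('top','top1')
rr,cc=np.mgrid[0:480,0:640]
V=np.stack([(cc-c['cx'])/c['fx'],(rr-c['cy'])/c['fy'],np.ones_like(rr)],-1)*d[...,None]
W=V@np.array(c['rotation']).T+np.array(c['xyz'])
np.save('/tmp/W.npy',W)
box=(W[...,0]>450)&(W[...,0]<950)&(W[...,1]>-50)&(W[...,1]<300)&(d>0)
def rect(m,n):
    m=cv2.morphologyEx(m.astype(np.uint8),cv2.MORPH_OPEN,np.ones((3,3)))
    k,l,s,_=cv2.connectedComponentsWithStats(m); i=1+np.argmax(s[1:,4]); P=W[l==i]
    r=cv2.minAreaRect(P[:,:2].astype(np.float32)); print(n,len(P),P[:,2].mean(),r); print(cv2.boxPoints(r))
z=W[...,2]
rect(box&(z>300)&(z<328),'lid')
rect(box&(z>157)&(z<173),'doortop')
m=box&(z>140)&(z<180)
P=W[m]; 
h=W[220:240,355:375]; 
for r in range(212,242,2): print(r,[ (int(x)) for x in W[r,352:378:2,2]])
for h_ in ['apple','mill','tin']:
    for r in nets.masks_of(h_,'top')[:1]:
        q=W[r['pixels']]; print(h_,r['score'],r['rect'],np.median(q,0),q.min(0),q.max(0))
```

```text
lid 7497 316.6949129331823 ((764.8546752929688, 127.28557586669922), (129.50091552734375, 194.397216796875), 14.587590217590332)
[[677.7 205. ]
 [726.7  16.9]
 [852.   49.5]
 [803.  237.7]]
doortop 2318 162.9495793755686 ((623.904296875, 91.4881362915039), (67.1092300415039, 150.19650268554688), 13.287203788757324)
[[574.  156.9]
 [608.5  10.7]
 [673.8  26.1]
 [639.3 172.3]]
212 [161, 165, 161, 160, 160, 159, 152, 144, 143, 8, 0, -2, -1]
214 [161, 156, 153, 146, 146, 148, 128, 125, 111, -1, -4, 0, -2]
216 [148, 146, 143, 136, 130, 127, 124, 101, -2, -4, 0, 0, -1]
218 [129, 123, 117, 116, 124, 126, 77, 70, 0, 0, -1, 1066, -1]
220 [106, 100, 95, 84, 119, 125, 124, -1, 0, -1, -3, -3, 0]
222 [81, 72, 64, 73, 80, 126, 123, -1, -4, -3, -3, 2, -5]
224 [54, 43, 36, 3, 79, 128, 127, 1, -1, -6, 2, 0, -3]
226 [-3, -5, 2, 0, 77, 121, 126, 124, 1, -3, 0, 0, -1]
228 [-1, -2, 1, 0, 78, 79, 126, 167, 166, 164, -1, -1, -3]
230 [0, 0, -2, -1, -1, 75, 147, 165, 167, 166, 0, -4, -5]
232 [0, -2, 0, -2, -5, 80, 140, 159, 163, -3, -1, 2, -2]
234 [0, -3, -3, -3, 0, 97, 128, 136, 129, 0, -2, -1, -2]
236 [-3, 0, -4, -2, -1, 89, 108, 112, -2, 1, -2, -5, 0]
238 [-2, -5, -3, -1, -3, 69, 80, 0, 0, -3, -3, 0, -2]
240 [0, -4, -1, -1, -1, -2, -4, -5, 0, -2, -2, -1, -3]
apple 0.71 [396.4, 290.5, 30.1, 31.0] [417.5 -82.3  53.2] [ 381.7 -120.4   21.2] [ 451.3  112.7 1067. ]
mill 0.79 [419.9, 242.8, 42.1, 36.2] [ 510.1 -139.1  122.4] [ 419.7 -218.5   -6.4] [ 558.7  112.7 1067. ]
tin 0.97 [176.3, 190.0, 39.4, 32.4] [644.5 402.5  52.3] [419.7 112.7  -6.4] [ 685.7  445.7 1067. ]
```

Run:
```python
import cv2
p=cv2.imread('pics/top0.png'); cv2.imwrite('pics/topz.png',cv2.resize(p[50:250,240:480],None,fx=3.3,fy=2.9*3.3/2.9,interpolation=cv2.INTER_CUBIC)[:600,:800])
```

```text
(no output)
```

View pics/topz.png

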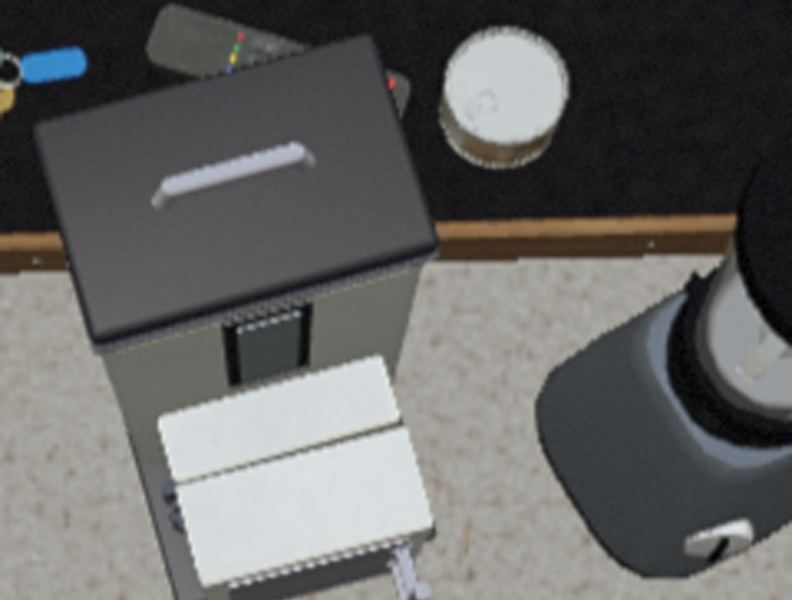

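>>> play_rows([
  [85,19,-34,3,0.025],
  [85,19,-34,3,0.025],
  [85,19,-34,3,0.025],
  [85,19,-34,3,0.025],
  [85,19,-34,3,0.025],
  [85,19,-34,3,0.025],
  [85,19,-34,3,0.025],
  [85,19,-34,3,0.025],
  [85,19,-34,3,0.025],
  [85,19,-34,3,0.025],
  [85,19,-34,3,0.025],
  [85,19,-34,3,0.025],
  [85,19,-34,3,0.025],
  [85,19,-34,3,0.025],
  [85,19,-34,3,0.025],
  [85,19,-34,3,0.025],
  [85,19,-34,3,0.025],
  [85,19,-34,3,0.025],
  [85,19,-34,3,0.025],
  [85,19,-34,3,0.025],
])

```text
clock: 2.67
position: [565.5, 19.1, 291.8]
tool_rot: [[-0.971, -0.241, 0.001], [-0.241, 0.971, 0.0], [-0.001, -0.0, -1.0]]
wrist_force: [0.3, 1.6, -0.4]
finger_gap: 85.3
```

>>> play_rows([
  [85,0,0,0,0],
  [85,0,0,0,0],
])

```text
clock: 2.83
position: [565.6, 18.4, 291.3]
tool_rot: [[-0.972, -0.235, 0.001], [-0.235, 0.972, -0.001], [-0.0, -0.001, -1.0]]
wrist_force: [-0.9, 0.7, -0.2]
finger_gap: 84.7
```

Run:
```python
from h import *
np.set_printoptions(precision=2,suppress=True)
o=arm.get_obs(); print(o['clock'],o['position'],o['q'],o['wrist_force']); print(o['tool_rot'])
for cam in ['wrist','side','top']:
    p,d,c=snap(cam,cam+'2'); 
    if cam=='wrist': print(c)
    for t,h in [('handle',153),('door_hinge',92)]:
        for r in nets.place_of(t,cam)[:2]: print(cam,t,r['score'],r['pixel'],at_height(c,*r['pixel'],h))
```

```text
2.8333 [565.61  18.43 291.31] [-0.14  0.34  0.02  1.9  -0.01  0.9   1.68] [-0.87  0.71 -0.19]
[[-0.97 -0.24  0.  ]
 [-0.24  0.97 -0.  ]
 [-0.   -0.   -1.  ]]
{'fx': 423.92263578090376, 'fy': 423.92263578090376, 'cx': 327.97847340624884, 'cy': 238.56102402796202, 'xyz': array([499.  ,   2.27, 433.83]), 'rotation': array([[-0.23,  0.94,  0.27],
       [ 0.97,  0.23,  0.06],
       [ 0.  ,  0.27, -0.96]])}
wrist handle 0.88 [228.8, 330.2] [569.33  20.84 153.  ]
side handle 0.66 [201.4, 305.2] [568.02  14.81 153.  ]
side door_hinge 0.65 [258.3, 273.5] [647.31 171.14  92.  ]
top handle 0.45 [230.8, 369.9] [566.17  15.12 153.  ]
top door_hinge 0.77 [202.2, 290.5] [644.49 181.14  92.  ]
```

View pics/wrist2.png

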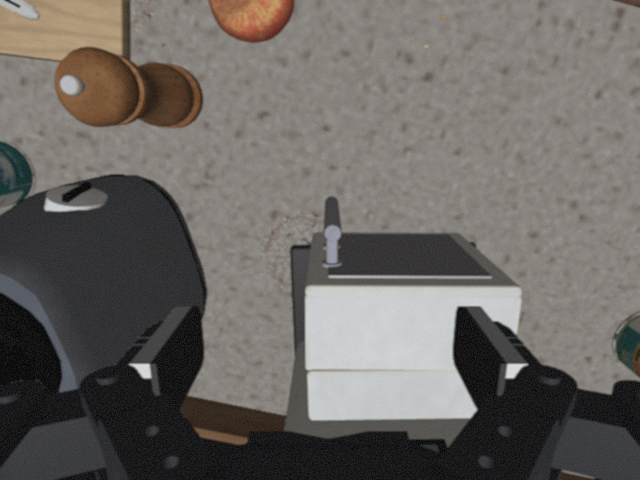

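View pics/side2.png

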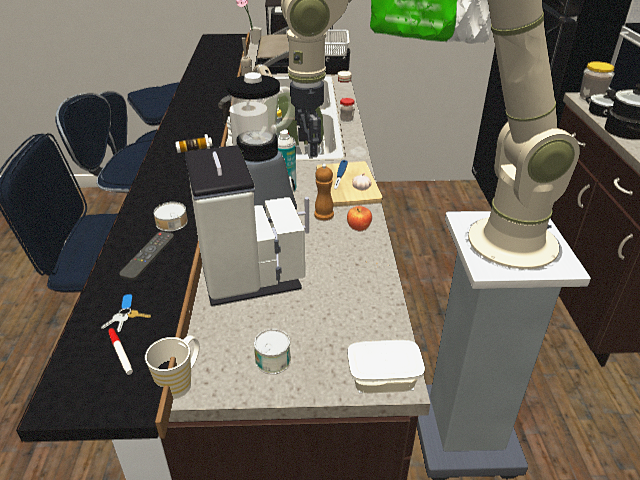

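>>> play_rows([
  [85,1,0,-30,0],
  [85,1,0,-30,0],
  [85,0,0,-30,0],
  [85,0,0,-30,0],
  [85,0,0,-20,0],
  [85,0,0,-17,0],
  [85,0,0,0,0],
])

```text
clock: 3.87
position: [565.1, 21.3, 131.2]
tool_rot: [[-0.971, -0.241, -0.005], [-0.241, 0.971, -0.001], [0.005, 0.001, -1.0]]
wrist_force: [0.3, 0.3, 0.4]
finger_gap: 84.8
```

Run:
```python
from h import *
p,d,c=snap('wrist','wrist3')
for r in nets.place_of('handle','wrist')[:2]: print(r['score'],r['pixel'],at_height(c,*r['pixel'],153))
```

```text
0.91 [345.3, 328.7] [566.24191297  21.73981479 153.        ]
```

View pics/wrist3.png

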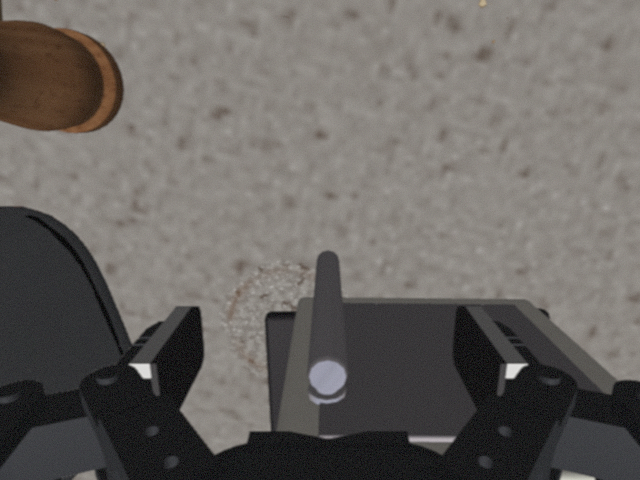

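The bar's top disc (328,376) is midway between the pads (200 and 456). Closing.

>>> play_rows([
  [0,0,0,2,0],
  [0,0,0,0,0],
  [0,0,0,0,0],
  [0,0,0,0,0],
  [0,0,0,0,0],
  [0,0,0,0,0],
  [0,0,0,0,0],
  [0,0,0,0,0],
  [0,0,0,0,0],
  [0,0,0,0,0],
], force=40)

```text
clock: 4.8
position: [567.3, 21.2, 136.7]
tool_rot: [[-0.971, -0.24, 0.001], [-0.24, 0.971, 0.0], [-0.001, -0.0, -1.0]]
wrist_force: [0.0, 1.6, 5.4]
finger_gap: 11.0
```

```bash
cat > arc.py <<'E'
import numpy as np
def handle(hx,hy,yaw):
    c,s=np.cos(yaw),np.sin(yaw); return np.array([hx-c*108+s*135, hy-s*108-c*135])
E
python3 - <<'E'
from arc import *
from h import arm
o=arm.get_obs(); P=np.array(o['position'][:2]); print(o['position'],o['finger_gap'],o['wrist_force'])
yaw0=0.235
H=P-(handle(0,0,yaw0)); print('hinge implied',H)
prev=P
for k in range(1,21):
    q=handle(*H,yaw0-k*0.08); print(k,np.round(q-prev,1),np.round(q,0)); prev=q
E
```

```text
[567.33396861  21.17977367 136.72562156] 10.996136492266736 [0.03116327 1.61376515 5.39451213]
hinge implied [640.93171443 177.61625218]
1 [-12.3   6.4] [555.  28.]
2 [-11.7   7.3] [543.  35.]
3 [-11.1   8.3] [532.  43.]
4 [-10.4   9.1] [522.  52.]
5 [-9.6  9.9] [512.  62.]
6 [-8.8 10.7] [503.  73.]
7 [-7.9 11.3] [495.  84.]
8 [-7.  11.9] [488.  96.]
9 [-6.  12.4] [482. 109.]
10 [-5.  12.9] [477. 121.]
11 [-4.  13.2] [473. 135.]
12 [-2.9 13.5] [471. 148.]
13 [-1.8 13.7] [469. 162.]
14 [-0.7 13.8] [468. 176.]
15 [ 0.4 13.8] [468. 190.]
16 [ 1.5 13.7] [470. 203.]
17 [ 2.6 13.6] [473. 217.]
18 [ 3.7 13.3] [476. 230.]
19 [ 4.7 13. ] [481. 243.]
20 [ 5.8 12.6] [487. 256.]
```

>>> play_rows([
  [0,-12.3,6.4,0,-0.08],
  [0,-11.7,7.3,0,-0.08],
  [0,-11.1,8.3,0,-0.08],
  [0,-10.4,9.1,0,-0.08],
  [0,-9.6,9.9,0,-0.08],
  [0,0,0,0,0],
])

```text
clock: 5.3
position: [510.8, 64.1, 136.7]
tool_rot: [[-0.987, 0.16, 0.0], [0.16, 0.987, 0.001], [-0.0, 0.001, -1.0]]
wrist_force: [0.7, 0.5, 4.5]
finger_gap: 10.6
```

Small forces, following well; continue to about 1.6 rad.

>>> play_rows([
  [0,-8.8,10.7,0,-0.08],
  [0,-7.9,11.3,0,-0.08],
  [0,-7,11.9,0,-0.08],
  [0,-6,12.4,0,-0.08],
  [0,-5,12.9,0,-0.08],
  [0,-4,13.2,0,-0.08],
  [0,-2.9,13.5,0,-0.08],
  [0,-1.8,13.7,0,-0.08],
  [0,-0.7,13.8,0,-0.08],
  [0,0.4,13.8,0,-0.08],
  [0,1.5,13.7,0,-0.08],
  [0,2.6,13.6,0,-0.08],
  [0,3.7,13.3,0,-0.08],
  [0,4.7,13,0,-0.08],
  [0,4,9,0,-0.05],
  [0,0,0,0,0],
])

```text
clock: 6.63
position: [485.9, 254.3, 136.7]
tool_rot: [[-0.24, 0.971, 0.002], [0.971, 0.24, 0.001], [0.001, 0.002, -1.0]]
wrist_force: [-1.6, 0.6, 9.8]
finger_gap: 10.7
```

Run:
```python
from h import *
from arc import handle
np.set_printoptions(precision=2,suppress=True)
o=arm.get_obs(); print(o['clock'],o['position'],o['q'],o['wrist_force'])
for cam in ['side','top']:
    p,d,c=snap(cam,cam+'4'); 
    for t,h in [('handle',153),('door_hinge',92),('gate_face',128),('catch_nose',117)]:
        for r in nets.place_of(t,cam)[:2]: print(cam,t,r['score'],r['pixel'],at_height(c,*r['pixel'],h))
```

```text
6.6333 [485.88 254.25 136.68] [-0.93  0.57  0.51  2.11 -0.51  0.57  0.19] [-1.57  0.6   9.81]
side handle 0.71 [259.5, 346.8] [481.07 259.71 153.  ]
side door_hinge 0.63 [261.2, 276.5] [639.89 182.63  92.  ]
side gate_face 0.47 [228.4, 286.8] [615.1  98.6 128. ]
side catch_nose 0.55 [222.1, 278.5] [636.82  53.83 117.  ]
top handle 0.46 [271.5, 256.0] [488.9  248.92 153.  ]
top door_hinge 0.81 [203.2, 293.8] [642.04 173.89  92.  ]
top gate_face 0.96 [209.7, 332.8] [617.54  89.21 128.  ]
top catch_nose 0.45 [197.0, 347.4] [646.91  56.69 117.  ]
```

View pics/top4.png

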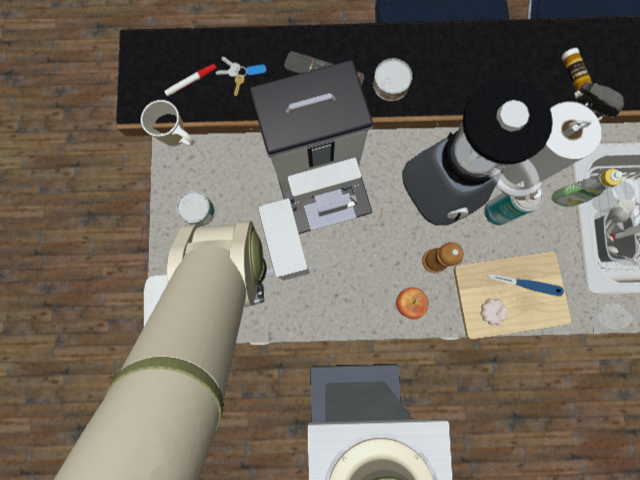

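View pics/side4.png

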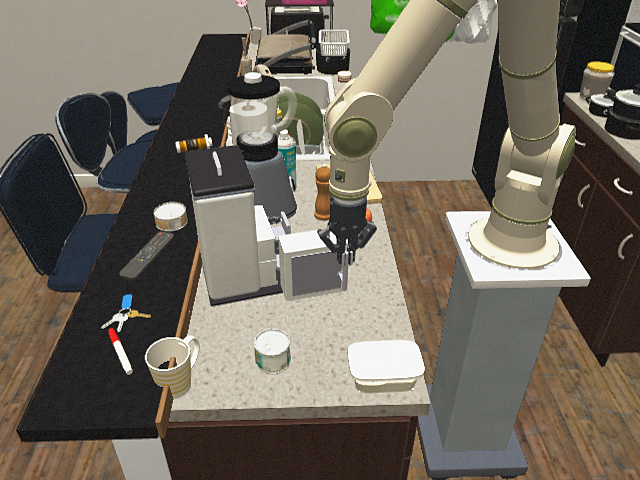

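>>> play_rows([
  [85,0,0,0,0],
  [85,0,0,0,0],
  [85,0,0,0,0],
  [85,0,0,0,0],
  [85,0,0,0,0],
  [85,0,0,0,0],
  [85,0,0,0,0],
  [85,0,0,0,0],
  [85,0,0,20,0],
  [85,0,0,30,0],
  [85,0,0,30,0],
  [85,0,0,20,0],
  [85,0,0,0,0],
])

```text
clock: 8.22
position: [486.4, 252.3, 240.0]
tool_rot: [[-0.24, 0.971, 0.005], [0.971, 0.24, 0.003], [0.002, 0.005, -1.0]]
wrist_force: [-0.4, 0.5, 0.6]
finger_gap: 85.2
```

>>> play_rows([
  [85,5,-11,1,0.098],
  [85,5,-11,1,0.098],
  [85,5,-11,1,0.098],
  [85,5,-11,1,0.098],
  [0,5,-11,1,0.098],
  [0,5,-11,1,0.098],
  [0,5,-11,1,0.098],
  [0,5,-11,1,0.098],
  [0,5,-11,1,0.098],
  [0,5,-11,1,0.098],
  [0,5,-11,1,0.098],
  [0,5,-11,1,0.098],
  [0,5,-11,1,0.098],
  [0,5,-11,1,0.098],
  [0,5,-11,1,0.098],
  [0,5,-11,1,0.098],
  [0,0,0,0,0.02],
  [0,0,0,0,0],
  [0,0,0,0,0],
])

```text
clock: 9.8
position: [564.0, 76.4, 251.8]
tool_rot: [[-0.967, -0.255, -0.001], [-0.255, 0.967, 0.0], [0.001, 0.001, -1.0]]
wrist_force: [-0.2, 0.7, -0.2]
finger_gap: 0.2
```

Run:
```python
from h import *
np.set_printoptions(precision=2,suppress=True)
o=arm.get_obs(); print(o['clock'],o['position'],o['q'],o['wrist_force'],o['finger_gap'])
for cam in ['wrist','top']:
    p,d,c=snap(cam,cam+'5'); 
    for t,h in [('handle',153),('door_hinge',92),('gate_face',128),('catch_nose',117)]:
        for r in nets.place_of(t,cam)[:2]: print(cam,t,r['score'],r['pixel'],at_height(c,*r['pixel'],h))
    if cam=='top':
        rr,cc=np.mgrid[0:480,0:640]
        V=np.stack([(cc-c['cx'])/c['fx'],(rr-c['cy'])/c['fy'],np.ones_like(rr)],-1)*d[...,None]
        W=V@np.array(c['rotation']).T+np.array(c['xyz']); z=W[...,2]
        m=(z>158)&(z<172)&(W[...,0]>480)&(W[...,0]<660)&(W[...,1]>130)&(W[...,1]<260)
        m=cv2.morphologyEx(m.astype(np.uint8),cv2.MORPH_OPEN,np.ones((3,3)))
        r=cv2.minAreaRect(W[m>0][:,:2].astype(np.float32)); print(r,cv2.boxPoints(r))
```

```text
9.8 [564.05  76.42 251.79] [-0.39  0.39  0.21  1.95 -0.11  0.81  1.71] [-0.19  0.7  -0.23] 0.188084133866428
wrist door_hinge 0.86 [341.9, 425.2] [643.53 177.53  92.  ]
wrist catch_nose 0.89 [322.1, 270.5] [644.61  54.94 117.  ]
top handle 0.48 [272.8, 255.2] [486.31 250.56 153.  ]
top door_hinge 0.79 [202.8, 293.0] [642.99 175.64  92.  ]
top catch_nose 0.17 [270.8, 257.0] [493.05 252.18 117.  ]
((550.92431640625, 215.35926818847656), (149.92127990722656, 109.13511657714844), 13.598615646362305) [[465.24 250.77]
 [490.89 144.7 ]
 [636.61 179.95]
 [610.95 286.02]]
```

View pics/wrist5.png

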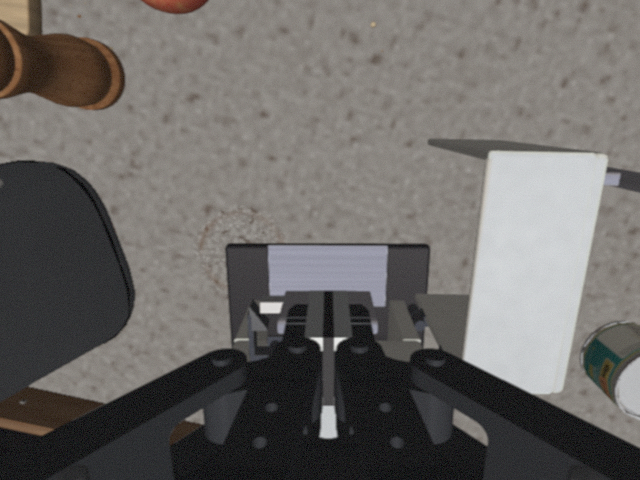

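View pics/top5.png

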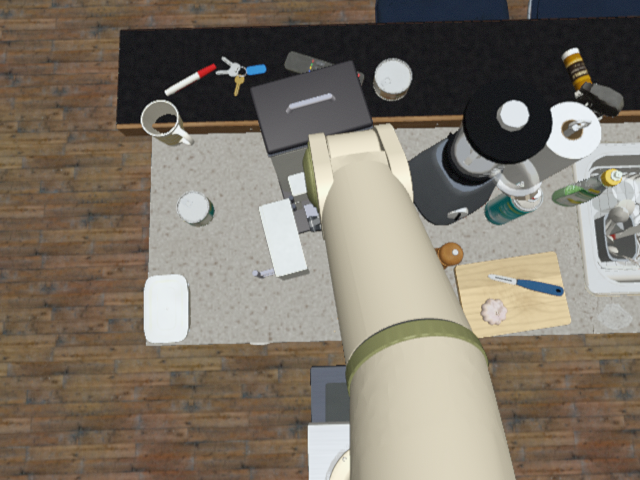

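>>> play_rows([
  [0,0,0,-30,0],
  [0,0,0,-30,0],
  [0,0,0,-30,0],
  [0,0,0,-20,0],
  [0,0,0,-12,0],
  [0,0,0,-6,0],
  [0,0,0,0,0],
])

```text
clock: 10.88
position: [564.0, 75.7, 123.1]
tool_rot: [[-0.966, -0.257, -0.002], [-0.257, 0.966, -0.0], [0.002, 0.0, -1.0]]
wrist_force: [0.2, 0.4, 0.2]
finger_gap: 0.1
```

Run:
```python
from h import *
np.set_printoptions(precision=2,suppress=True)
o=arm.get_obs(); print(o['clock'],o['position'],o['q'],o['wrist_force'],o['finger_gap'])
for cam in ['wrist','side']:
    p,d,c=snap(cam,cam+'6'); 
    for t,h in [('gate_face',128),('catch_nose',117)]:
        for r in nets.place_of(t,cam)[:2]: print(cam,t,r['score'],r['pixel'],at_height(c,*r['pixel'],h))
p=cv2.imread('pics/side6.png'); cv2.imwrite('pics/side6z.png',cv2.resize(p[130:310,190:390],(800,600*12//10))[:600])
```

```text
10.8833 [564.02  75.75 123.11] [-0.34  0.57  0.16  2.06 -0.17  0.53  1.77] [0.19 0.44 0.19] 0.1056625385203155
wrist gate_face 0.8 [443.8, 330.0] [615.88  90.22 128.  ]
side gate_face 0.64 [229.2, 287.8] [612.61 102.14 128.  ]
side catch_nose 0.45 [223.6, 274.5] [646.78  60.28 117.  ]
```

View pics/wrist6.png

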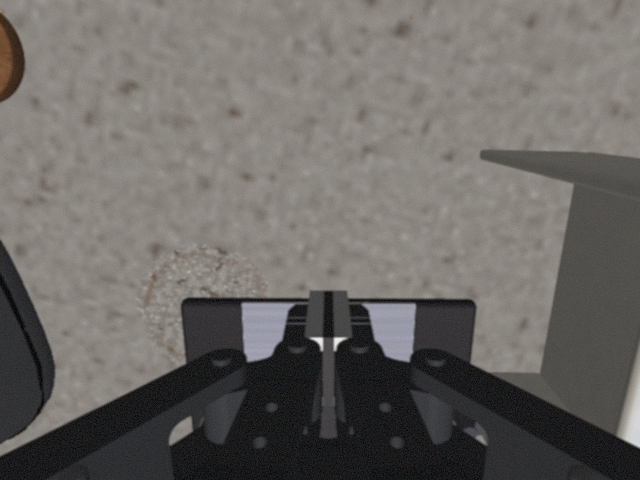

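View pics/side6z.png

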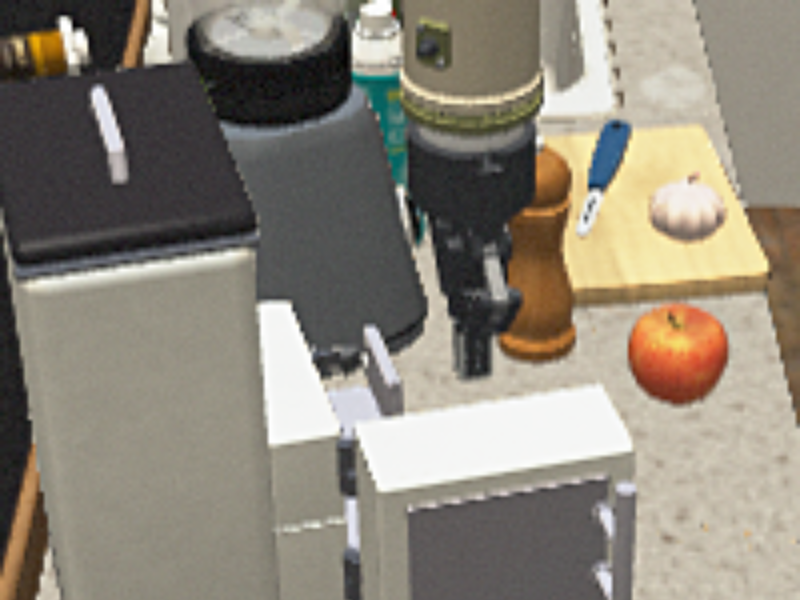

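>>> play_rows([
  [0,9.7,2.5,0,0],
  [0,9.7,2.5,0,0],
  [0,7,1.8,0,0],
  [0,4,1,0,0],
  [0,4,1,0,0],
  [0,4,1,0,0],
  [0,4,1,0,0],
  [0,0,0,0,0],
])

```text
clock: 11.85
position: [606.9, 86.6, 124.1]
tool_rot: [[-0.966, -0.257, -0.001], [-0.257, 0.966, -0.0], [0.001, 0.0, -1.0]]
wrist_force: [-0.5, -1.0, -0.2]
finger_gap: 0.3
```

>>> play_rows([
  [0,3,0.8,0,0],
  [0,3,0.8,0,0],
  [0,0,0,0,0],
])

```text
clock: 12.1
position: [611.5, 87.8, 124.0]
tool_rot: [[-0.966, -0.257, -0.003], [-0.257, 0.966, -0.001], [0.003, 0.0, -1.0]]
wrist_force: [-5.7, -1.6, 2.8]
finger_gap: 0.1
```

>>> play_rows([
  [0,3,0.8,0,0],
  [0,3,0.8,0,0],
  [0,0,0,0,0],
])

```text
clock: 12.35
position: [616.7, 89.2, 124.0]
tool_rot: [[-0.966, -0.257, -0.005], [-0.257, 0.966, -0.001], [0.005, 0.0, -1.0]]
wrist_force: [-7.5, -2.1, 6.6]
finger_gap: -0.4
```

>>> play_rows([
  [0,3,0.8,0,0],
  [0,1.5,0.4,0,0],
  [0,0,0,0,0],
])

```text
clock: 12.6
position: [621.0, 90.3, 124.0]
tool_rot: [[-0.966, -0.257, -0.005], [-0.257, 0.966, -0.001], [0.005, 0.0, -1.0]]
wrist_force: [-7.8, -2.4, 4.7]
finger_gap: 0.1
```

>>> play_rows([
  [0,2,0.5,0,0],
  [0,2,0.5,0,0],
  [0,2,0.5,0,0],
  [0,0,0,0,0],
])

```text
clock: 12.93
position: [627.0, 91.8, 124.0]
tool_rot: [[-0.966, -0.257, -0.005], [-0.257, 0.966, -0.001], [0.005, 0.0, -1.0]]
wrist_force: [-7.0, -1.4, 5.9]
finger_gap: -0.4
```

>>> play_rows([
  [0,2,0.5,0,0],
  [0,2,0.5,0,0],
  [0,0,0,0,0],
])

```text
clock: 13.18
position: [629.9, 92.5, 124.0]
tool_rot: [[-0.966, -0.257, -0.007], [-0.257, 0.966, -0.001], [0.007, 0.001, -1.0]]
wrist_force: [-12.2, -3.7, 9.6]
finger_gap: -0.0
```

>>> play_rows([
  [0,2,0.5,0,0],
  [0,0,0,0,0],
])

```text
clock: 13.35
position: [629.9, 92.5, 123.9]
tool_rot: [[-0.966, -0.257, -0.011], [-0.257, 0.967, -0.002], [0.011, 0.001, -1.0]]
wrist_force: [-18.5, -3.6, 14.3]
finger_gap: -0.1
```

>>> play_rows([
  [0,1.5,0.4,0,0],
  [0,0,0,0,0],
])

```text
clock: 13.52
position: [630.0, 92.5, 123.8]
tool_rot: [[-0.966, -0.256, -0.014], [-0.256, 0.967, -0.002], [0.014, 0.001, -1.0]]
wrist_force: [-23.3, -5.1, 18.5]
finger_gap: -0.0
```

>>> play_rows([
  [0,-4,-1,0,0],
  [0,-5,-1.3,0,0],
  [0,-10,-2.6,0,0],
  [0,-20,-5,0,0],
  [0,-20,-5,0,0],
  [0,0,0,30,0],
  [0,0,0,40,0],
  [0,0,0,40,0],
  [0,-35,-9,40,0],
  [0,-35,-9,30,0],
  [0,0,0,0,0],
  [0,0,0,0,0],
])

```text
clock: 14.52
position: [519.6, 64.4, 293.9]
tool_rot: [[-0.966, -0.257, 0.005], [-0.257, 0.966, 0.002], [-0.005, 0.001, -1.0]]
wrist_force: [0.4, 0.8, -0.1]
finger_gap: 0.6
```

Run:
```python
from h import *
np.set_printoptions(precision=2,suppress=True)
o=arm.get_obs(); print(o['clock'],o['position'],o['q'],o['wrist_force'],o['finger_gap'])
for cam in ['wrist','side','top']:
    p,d,c=snap(cam,cam+'7'); 
    for t,h in [('gate_face',128),('catch_nose',117),('door_hinge',92),('handle',153)]:
        for r in nets.place_of(t,cam)[:2]: print(cam,t,r['score'],r['pixel'],at_height(c,*r['pixel'],h))
p=cv2.imread('pics/side7.png'); cv2.imwrite('pics/side7z.png',cv2.resize(p[130:310,190:390],(800,600*12//10))[:600])
```

```text
14.5167 [519.61  64.4  293.93] [-0.41  0.28  0.23  2.   -0.09  0.86  1.7 ] [ 0.41  0.82 -0.1 ] 0.5921731987259513
wrist catch_nose 0.59 [346.6, 277.4] [644.61  53.49 117.  ]
wrist door_hinge 0.79 [361.2, 412.3] [642.56 177.69  92.  ]
wrist door_hinge 0.73 [238.5, 599.3] [489.85 294.08  92.  ]
wrist handle 0.61 [240.6, 600.7] [484.43 251.76 153.  ]
side gate_face 0.54 [229.2, 276.3] [640.83 101.22 128.  ]
side catch_nose 0.53 [221.7, 274.5] [647.01  51.68 117.  ]
side door_hinge 0.66 [260.2, 274.7] [644.26 178.63  92.  ]
side handle 0.73 [261.9, 348.8] [477.38 268.38 153.  ]
top door_hinge 0.76 [199.7, 290.6] [650.12 180.83  92.  ]
top handle 0.54 [274.1, 257.1] [483.59 246.73 153.  ]
```

View pics/wrist7.png

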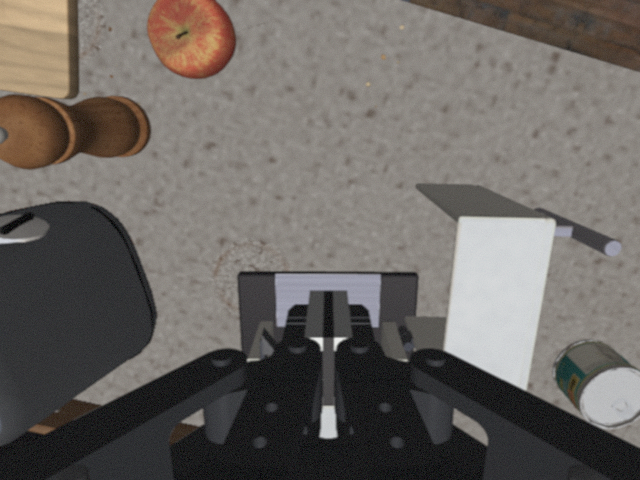

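View pics/side7z.png

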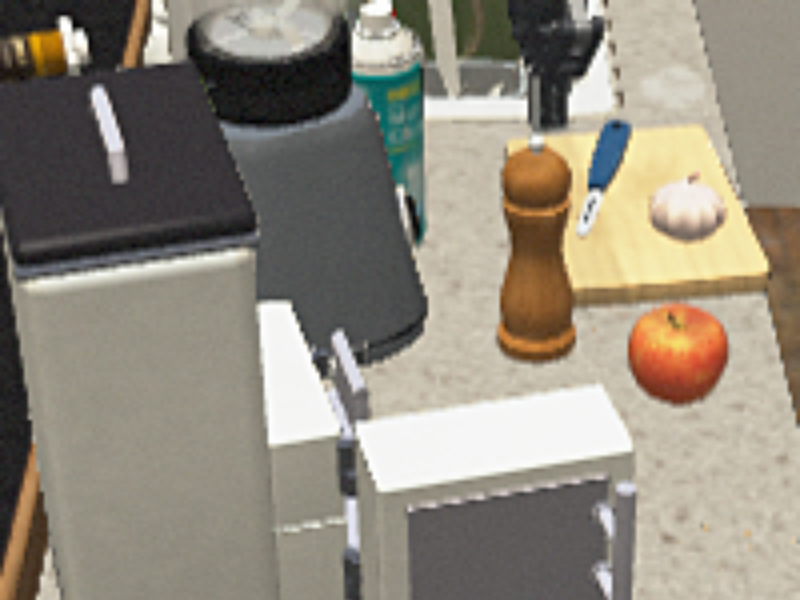

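>>> play_rows([
  [85,-2,11.8,0,-0.099],
  [85,-2,11.8,0,-0.099],
  [85,-2,11.8,0,-0.099],
  [85,-2,11.8,0,-0.099],
  [85,-2,11.8,0,-0.099],
  [85,-2,11.8,0,-0.099],
  [85,-2,11.8,0,-0.099],
  [85,-2,11.8,0,-0.099],
  [85,-2,11.8,0,-0.099],
  [85,-2,11.8,0,-0.099],
  [85,-2,11.8,0,-0.099],
  [85,-2,11.8,0,-0.099],
  [85,-2,11.8,0,-0.099],
  [85,-2,11.8,0,-0.099],
  [85,-2,11.8,0,-0.099],
  [85,-4,10,0,-0.099],
  [85,0,0,-40,0],
  [85,0,0,-20,0],
  [85,0,0,0,0],
  [85,0,0,0,0],
])

```text
clock: 16.93
position: [485.6, 251.3, 231.5]
tool_rot: [[-0.244, 0.97, -0.001], [0.97, 0.244, -0.001], [-0.001, -0.002, -1.0]]
wrist_force: [0.5, -0.1, -0.1]
finger_gap: 85.0
```

Run:
```python
from h import *
np.set_printoptions(precision=2,suppress=True)
o=arm.get_obs(); print(o['clock'],o['position'],o['q'])
p,d,c=snap('wrist','wrist8')
for r in nets.place_of('handle','wrist')[:2]: print(r['score'],r['pixel'],at_height(c,*r['pixel'],153))
p,d,c=snap('top','top8')
for t,h in [('gate_face',128),('catch_nose',117)]:
  for r in nets.place_of(t,'top')[:2]: print(t,r['score'],r['pixel'],at_height(c,*r['pixel'],h))
p=cv2.imread('pics/top8.png'); cv2.imwrite('pics/top8z.png',cv2.resize(p[140:290,240:440],(800,600),interpolation=cv2.INTER_CUBIC))
```

```text
16.9333 [485.65 251.31 231.54] [-0.96  0.43  0.53  2.03 -0.3   0.76  0.  ]
0.62 [247.2, 326.7] [484.98 252.71 153.  ]
gate_face 0.9 [199.8, 331.4] [639.09  91.56 128.  ]
catch_nose 0.43 [196.5, 348.2] [647.97  54.93 117.  ]
```

View pics/wrist8.png

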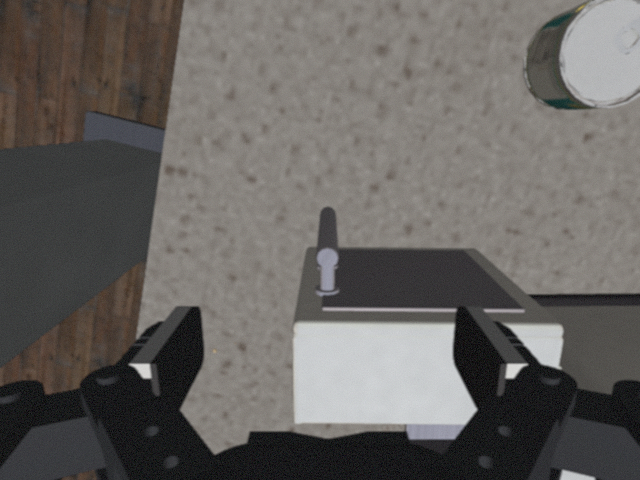

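View pics/top8z.png

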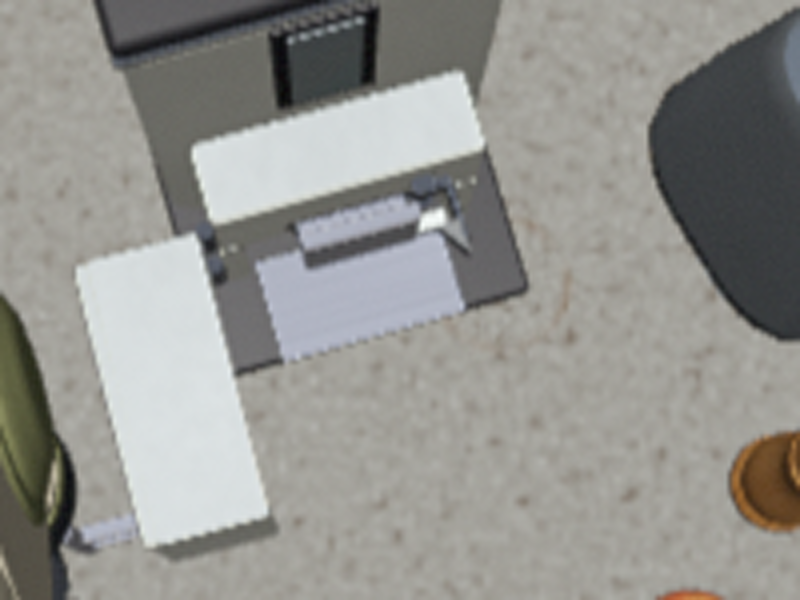

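The gate plate now sits behind the pawl's nose (lug at 432,215 and nose at 460,245 in the zoom) and has stayed in since I let go. Next I regrip the handle.

>>> play_rows([
  [85,0,1,-30,0],
  [85,0,0,-30,0],
  [85,0,0,-20,0],
  [85,0,0,-15,0],
  [85,0,0,0,0],
  [0,0,0,0,0],
  [0,0,0,0,0],
  [0,0,0,0,0],
  [0,0,0,0,0],
  [0,0,0,0,0],
  [0,0,0,0,0],
  [0,0,0,0,0],
  [0,0,0,0,0],
  [0,0,0,0,0],
  [0,0,0,0,0],
], force=40)

```text
clock: 18.43
position: [485.3, 253.0, 137.4]
tool_rot: [[-0.245, 0.97, -0.001], [0.97, 0.245, 0.001], [0.001, -0.0, -1.0]]
wrist_force: [-3.2, 1.7, 6.6]
finger_gap: 10.9
```

Run:
```python
from arc import *
from h import arm
o=arm.get_obs(); P=np.array(o['position'][:2]); print(P,o['finger_gap'],o['wrist_force'])
H=np.array([641.,177.6])
v=P-H; a=np.arctan2(v[1],v[0])-np.arctan2(-135,-108); a=(a+np.pi)%(2*np.pi)-np.pi; print('yaw',a,'radius',np.hypot(*v))
prev=P
for k in range(1,24):
    y=min(a+k*0.08,0.255); q=handle(*H,y)
    print(k,round(y,3),np.round(q-prev,1),np.round(q,0)); prev=q
    if y==.255: break
```

```text
[485.34659154 253.0498309 ] 10.867446118805564 [-3.20478136  1.66078956  6.58901562]
yaw -1.3474123003990748 radius 172.97589585315288
1 -1.267 [ -5.4 -12.7] [480. 240.]
2 -1.187 [ -4.5 -13.1] [475. 227.]
3 -1.107 [ -3.4 -13.4] [472. 214.]
4 -1.027 [ -2.4 -13.6] [470. 200.]
5 -0.947 [ -1.3 -13.8] [468. 186.]
6 -0.867 [ -0.2 -13.8] [468. 173.]
7 -0.787 [  0.9 -13.8] [469. 159.]
8 -0.707 [  2.  -13.7] [471. 145.]
9 -0.627 [  3.1 -13.5] [474. 132.]
10 -0.547 [  4.2 -13.2] [479. 119.]
11 -0.467 [  5.2 -12.8] [484. 106.]
12 -0.387 [  6.2 -12.3] [490.  93.]
13 -0.307 [  7.2 -11.8] [497.  82.]
14 -0.227 [  8.1 -11.2] [505.  70.]
15 -0.147 [  9.  -10.5] [514.  60.]
16 -0.067 [ 9.8 -9.7] [524.  50.]
17 0.013 [10.6 -8.9] [535.  41.]
18 0.093 [11.2 -8.1] [546.  33.]
19 0.173 [11.8 -7.1] [558.  26.]
20 0.253 [12.4 -6.2] [570.  20.]
21 0.255 [ 0.4 -0.2] [571.  20.]
```

>>> play_rows([
  [0,-5.4,-12.7,0,0.08],
  [0,-4.5,-13.1,0,0.08],
  [0,-3.4,-13.4,0,0.08],
  [0,-2.4,-13.6,0,0.08],
  [0,-1.3,-13.8,0,0.08],
  [0,-0.2,-13.8,0,0.08],
  [0,0.9,-13.8,0,0.08],
  [0,2,-13.7,0,0.08],
  [0,3.1,-13.5,0,0.08],
  [0,4.2,-13.2,0,0.08],
  [0,5.2,-12.8,0,0.08],
  [0,6.2,-12.3,0,0.08],
  [0,7.2,-11.8,0,0.08],
  [0,8.1,-11.2,0,0.08],
  [0,9,-10.5,0,0.08],
  [0,9.8,-9.7,0,0.08],
  [0,10.6,-8.9,0,0.08],
  [0,0,0,0,0],
])

```text
clock: 19.93
position: [537.7, 39.2, 137.3]
tool_rot: [[-0.999, -0.038, 0.004], [-0.038, 0.999, -0.0], [-0.003, -0.0, -1.0]]
wrist_force: [1.2, 1.6, 5.8]
finger_gap: 11.0
```

>>> play_rows([
  [0,11.2,-8.1,0,0.08],
  [0,8,-5,0,0.055],
  [0,4,-2.2,0,0.025],
  [0,6,-3,0,0.04],
  [0,0,0,0,0],
])

```text
clock: 20.35
position: [565.2, 22.3, 137.4]
tool_rot: [[-0.972, -0.234, 0.002], [-0.234, 0.972, 0.0], [-0.002, -0.0, -1.0]]
wrist_force: [0.4, 0.5, 6.9]
finger_gap: 10.7
```

>>> play_rows([
  [0,3,-1.5,0,0.02],
  [0,3,-1.5,0,0.02],
  [0,0,0,0,0],
  [0,0,0,0,0],
])

```text
clock: 20.68
position: [570.3, 19.9, 137.4]
tool_rot: [[-0.963, -0.271, 0.001], [-0.271, 0.963, 0.0], [-0.001, -0.0, -1.0]]
wrist_force: [0.6, 0.4, 6.2]
finger_gap: 10.6
```

>>> play_rows([
  [0,1.8,-0.9,0,0],
  [0,0,0,0,0],
])

```text
clock: 20.85
position: [570.3, 19.8, 137.3]
tool_rot: [[-0.962, -0.271, -0.002], [-0.271, 0.963, 0.001], [0.002, 0.001, -1.0]]
wrist_force: [-5.5, 2.9, 11.1]
finger_gap: 10.8
```

>>> play_rows([
  [0,1.8,-0.9,0,0],
  [0,0,0,0,0],
])

```text
clock: 21.02
position: [570.3, 19.8, 137.3]
tool_rot: [[-0.962, -0.272, -0.005], [-0.272, 0.962, 0.001], [0.005, 0.002, -1.0]]
wrist_force: [-11.1, 5.7, 16.6]
finger_gap: 10.2
```

>>> play_rows([
  [0,1.8,-0.9,0,0],
  [0,0,0,0,0],
])

```text
clock: 21.18
position: [570.4, 19.8, 137.3]
tool_rot: [[-0.962, -0.273, -0.008], [-0.273, 0.962, 0.002], [0.008, 0.004, -1.0]]
wrist_force: [-16.9, 8.1, 21.5]
finger_gap: 10.6
```

>>> play_rows([
  [0,-3.6,1.8,0,0],
  [0,0,0,0,0],
  [85,0,0,0,0],
  [85,0,0,0,0],
  [85,0,0,0,0],
  [85,0,0,0,0],
  [85,0,0,0,0],
  [85,0,0,0,0],
  [85,0,0,0,0],
  [85,0,0,0,0],
  [85,0,0,15,0],
  [85,0,0,30,0],
  [85,0,0,35,0],
  [85,0,0,35,0],
  [85,-35,0,15,0],
  [85,-35,0,10,0],
  [85,-30,0,0,0],
  [85,0,0,0,0],
  [85,0,0,0,0],
])

```text
clock: 22.77
position: [471.0, 18.5, 277.5]
tool_rot: [[-0.962, -0.273, 0.001], [-0.273, 0.962, -0.0], [-0.001, -0.0, -1.0]]
wrist_force: [-0.0, 0.2, -0.3]
finger_gap: 84.8
```

Run:
```python
from h import *
np.set_printoptions(precision=2,suppress=True)
o=arm.get_obs(); print(o['clock'],o['position'],o['wrist_force'])
for cam in ['wrist','side','top']:
    p,d,c=snap(cam,cam+'9')
    for t,h in [('handle',153),('door_hinge',92),('apple',0),('mill',0),('tin',0)]:
        for r in nets.place_of(t,cam)[:1]: print(cam,t,r['score'],r['pixel'],at_height(c,*r['pixel'],h))
p=cv2.imread('pics/side9.png'); cv2.imwrite('pics/side9z.png',cv2.resize(p[130:310,190:390],(800,600*12//10))[:600])
```

```text
22.7667 [470.97  18.45 277.5 ] [-0.04  0.23 -0.29]
wrist handle 0.69 [356.7, 291.9] [568.99  19.46 153.  ]
wrist apple 0.87 [107.6, 238.8] [418.79 -84.09   0.  ]
wrist mill 0.84 [186.6, 157.4] [ 514.32 -145.72    0.  ]
side handle 0.74 [202.0, 306.0] [566.03  17.78 153.  ]
side door_hinge 0.71 [258.1, 277.3] [638.26 170.66  92.  ]
side apple 0.61 [226.9, 361.8] [404.79 -87.55   0.  ]
side mill 0.6 [218.2, 326.0] [ 505.46 -136.12    0.  ]
side tin 0.82 [361.1, 274.8] [641.88 410.84   0.  ]
top handle 0.35 [228.4, 369.3] [571.19  16.15 153.  ]
top door_hinge 0.83 [202.7, 293.9] [643.16 173.66  92.  ]
top tin 0.72 [212.0, 200.0] [647.37 405.87   0.  ]
```

View pics/wrist9.png

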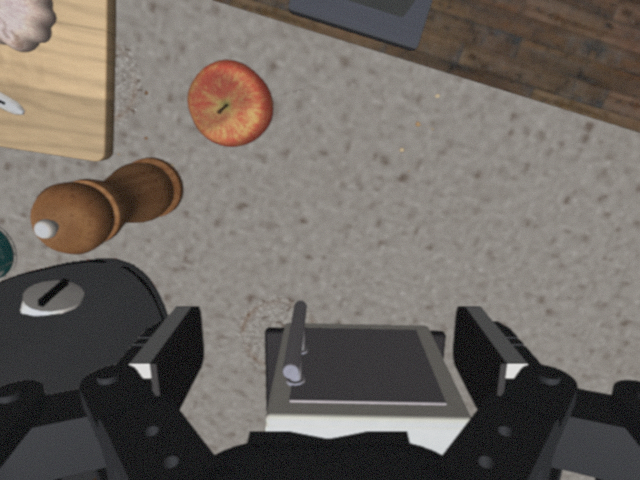

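View pics/side9z.png

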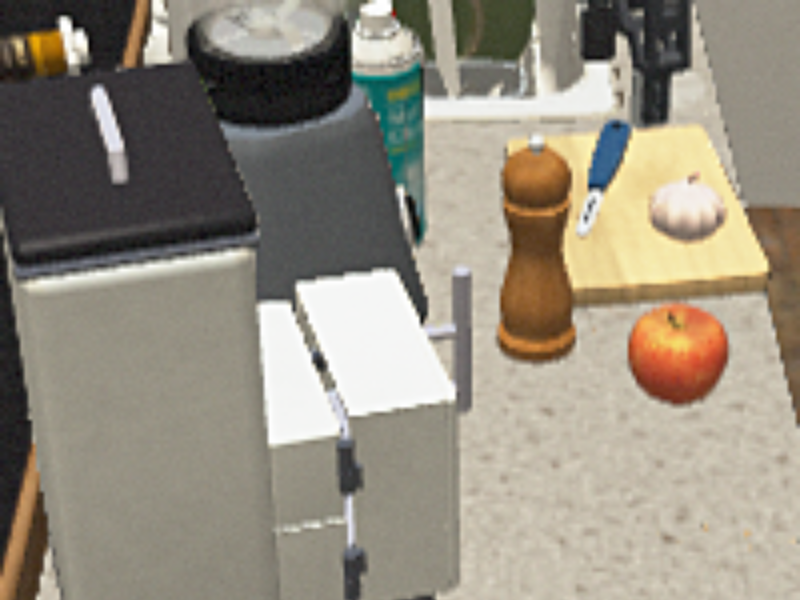

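Everything looks shut. To be sure the release didn't disturb the door, I'll nudge the bar with closed fingers.

>>> play_rows([
  [0,7,-1.2,0,0],
  [0,7,-1.2,0,0],
  [0,7,-1.2,0,0],
  [0,7,-1.2,0,0],
  [0,7,-1.2,0,0],
  [0,7,-1.2,0,0],
  [0,7,-1.2,0,0],
  [0,7,-1.2,0,0],
  [0,0,0,-30,0],
  [0,0,0,-30,0],
  [0,0,0,-30,0],
  [0,0,0,-25,0],
  [0,0,0,-14,0],
  [0,0,0,0,0],
  [0,8,2.1,0,0],
  [0,8,2.1,0,0],
  [0,3,0.8,0,0],
  [0,3,0.8,0,0],
  [0,0,0,0,0],
])

```text
clock: 25.25
position: [551.3, 15.1, 148.7]
tool_rot: [[-0.962, -0.273, 0.002], [-0.273, 0.962, 0.0], [-0.002, -0.0, -1.0]]
wrist_force: [-0.2, -0.5, 1.2]
finger_gap: -0.3
```

>>> play_rows([
  [0,2,0.5,0,0],
  [0,2,0.5,0,0],
  [0,0,0,0,0],
])

```text
clock: 25.5
position: [554.3, 15.9, 148.0]
tool_rot: [[-0.962, -0.273, 0.001], [-0.273, 0.962, 0.0], [-0.001, -0.0, -1.0]]
wrist_force: [0.4, -0.5, 0.3]
finger_gap: 0.0
```

>>> play_rows([
  [0,2,0.5,0,0],
  [0,0,0,0,0],
])

```text
clock: 25.67
position: [554.7, 15.9, 147.7]
tool_rot: [[-0.962, -0.273, -0.003], [-0.273, 0.962, -0.001], [0.003, 0.0, -1.0]]
wrist_force: [-5.2, -0.7, 2.8]
finger_gap: -0.2
```

>>> play_rows([
  [0,2,0.5,0,0],
  [0,1.5,0.4,0,0],
  [0,0,0,0,0],
])

```text
clock: 25.92
position: [554.9, 15.9, 147.3]
tool_rot: [[-0.962, -0.272, -0.009], [-0.272, 0.962, -0.002], [0.009, 0.0, -1.0]]
wrist_force: [-14.3, -3.0, 11.7]
finger_gap: 0.2
```

>>> play_rows([
  [0,-4,-1,0,0],
  [0,-10,-2.6,0,0],
  [0,-20,-5,0,0],
  [0,-20,-5,20,0],
  [0,-20,0,35,0],
  [0,-20,0,40,0],
  [0,0,0,40,0],
  [0,0,0,0,0],
  [0,0,0,0,0],
])

```text
clock: 26.67
position: [467.7, 3.6, 282.4]
tool_rot: [[-0.962, -0.272, 0.006], [-0.272, 0.962, 0.0], [-0.006, -0.001, -1.0]]
wrist_force: [-0.7, 0.4, -0.2]
finger_gap: -0.1
```

Run:
```python
from h import *
o=arm.get_obs(); print(o['clock'],o['position'],o['wrist_force'])
p,d,c=snap('side','side10'); a=cv2.imread('pics/side9.png').astype(int); b=cv2.imread('pics/side10.png').astype(int)
df=abs(a-b)[150:400,80:390].max(2)>60; ys,xs=np.nonzero(df); print(df.sum(), (ys.min()+150,ys.max()+150,xs.min()+80,xs.max()+80) if df.sum() else '')
a=cv2.imread('pics/side0.png').astype(int); df=(abs(a-b).max(2)>60)[200:400,80:420]; print('vs start',df.sum(),[(y+200,x+80) for y,x in np.argwhere(df)][::10])
```

```text
26.6667 [467.7431715    3.62106556 282.41975358] [-0.67200037  0.38963821 -0.15243119]
120 (np.int64(150), np.int64(161), np.int64(342), np.int64(357))
vs start 123 [(np.int64(200), np.int64(264)), (np.int64(202), np.int64(264)), (np.int64(204), np.int64(265)), (np.int64(205), np.int64(308)), (np.int64(207), np.int64(294)), (np.int64(208), np.int64(308)), (np.int64(210), np.int64(303)), (np.int64(212), np.int64(304)), (np.int64(216), np.int64(270)), (np.int64(219), np.int64(308)), (np.int64(222), np.int64(308)), (np.int64(227), np.int64(304)), (np.int64(231), np.int64(308))]
```

View pics/side10.png

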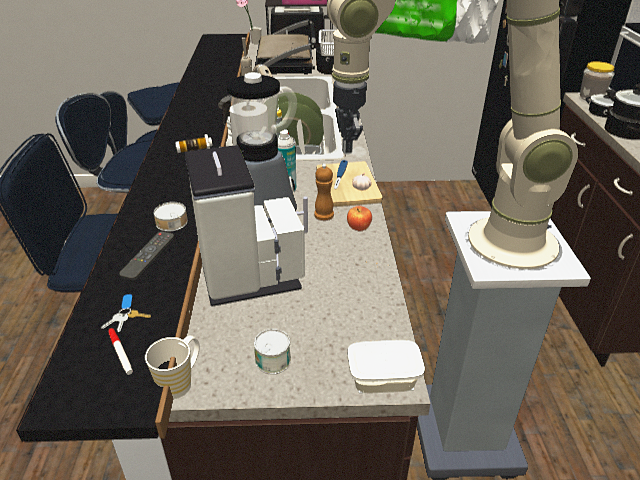

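The only differences from the first picture are around the door, which started slightly ajar. The apple, mill and tin haven't moved, and the door is shut.

```bash
python3 -c "
from cell import order
print(order.finish_job())"
```

```text
the job is handed in; nothing more can be done
None
```

The job is handed in, at about 27 s on the robot's clock. The gate is home on its catch and the door is shut.

- **Door opening:** I pinched the handle and swung the door about 1.57 rad. A fit to its top in the camera image agreed with a right angle.
- **Gate:** I pushed it with closed fingers until it stopped dead at about 24 N, well above the 9–12 N the catch needs. After I let go it stayed in. The cameras put the gate face about 3–6 mm from where I computed home, and the zoomed top view showed the pawl hooked in front of the lug.
- **Door closing:** I brought the door back by the handle until it met its stop. After letting go I pushed on the bar again with closed fingers, up to about 15 N. It moved less than 1 mm, so the door is fully shut.
- **Bystanders:** Comparing the first and last side pictures, the only changes were around the door, which had started slightly ajar. The apple, mill and tin had not moved.

Position readings from the different cameras disagreed by 3–10 mm at times, so I relied on contact and force for the final positions. With the door shut the gate can't be seen, so its caught state was last checked just before closing.

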